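# Break loose a screwed watch back on the bench case opener

## Task

Loosen the case back of the watch clamped face down in the bench case opener: ease the spindle down by its wing grip and rock it gently until the teeth of the die drop fully home into the notches of the back, then turn the back at least an eighth of a turn anticlockwise (seen from above). The glass lies underneath, so never load the watch with more than 20 N; do not start turning the back while the die is only part-way in. Finish with the spindle raised to the top again and let go, and leave the other things on the desk where they are.

Things in the scene. Friction and masses are not known exactly. Their poses are not given: they have to be found in the camera images.
- wing_grip (a point): Centre of the black wing grip (red stripe) on top of the opener's vertical spindle: an upright flat bar 64 long, 12 thick, 34 high; pinch it from above across the 12 mm. Site x runs along the bar's length, y across its thickness, z up the spindle axis. The grip, spindle and die turn and slide as one.
- die_tip (a point): Point on the spindle axis level with the tips of the die's six teeth (steel disc, 43 in diameter, at the spindle's lower end; the teeth, one every 60 degrees, stand 4.5 down from its flat face). Axes as wing_grip.
- back_top (a point): Centre of the watch back's top, level with the tops of its 12 lands (diameter 40, lands 5 high, a notch every 30 degrees, 1.5 mm wider than a die tooth, so about 0.09 rad of play when meshed). z up. It belongs to the case holder and does not turn; holder height differs from start to start. How the notches stand round the axis is not measured: it must be felt. die_tip is about 0 above this point when the teeth rest on the lands and 4.5 below it when the die is fully home.
- quill (a joint): How far the spindle is pushed down, m: 0 is the top stop, 0.038 the bottom stop. A friction sleeve holds it where it is left; moving it up or down takes about 2.5 N plus 0.9 N for every 10 mm/s. Its light balance spring carries its weight.
- spindle (a joint): Turn of spindle, grip and die in rad, anticlockwise from above positive; friction about 0.03 N m, free both ways (range -6 to 6).
- back (a joint): Turn of the screwed watch back in rad, 0 as found (tight, cannot go clockwise), growing as it is turned anticlockwise from above. It takes about 0.085 N m to turn and stays where it is left. A die pressed on the lands with more than about 8 N drags the back round with it.
- frame_base (a point): Bench case opener, a blue-grey cast C-frame 290 high to the grip, fixed: point on the spindle axis at desk height; z up, y points to the column, which is 36 x 50 and stands 118 from the axis. The base reaches 65 either way along x, 72 to -y and 142 to +y; the arm's top is 200 above the desk, with a brass ring to 207 round the spindle. The watch, 52 wide, lies face down in the holder on the axis.
- loupe_mid (a point): Bystander: black eyepiece loupe, 35 wide, 31 high, standing on the desk; its centre.
- spare_die_mid (a point): Bystander: brass spare die with a short steel stub, 35 wide, 19 high, on the desk; its centre.
- watch_gold_mid (a point): Bystander: gold watch with white dial, 41 wide, 11 high, in the grey tray; its centre.
- watch_steel_mid (a point): Bystander: steel watch with dark dial, 41 wide, 11 high, in the grey tray; its centre.

How it is judged:
By the outcome, as a careful person would: the job done as asked, in the order asked, and still so for the second after the job is handed in, with the robot touching nothing.
It also fails if it takes over 48 s, if anything falls off the work surface, if the arm or the gripper's body presses on something with over 40 N, if the wrist force passes 120 N, or if a joint passes its speed limit or range.

## Robot

A 6-joint arm with a two-finger parallel gripper is mounted at the origin on the work surface. World frame = base frame: x ahead of the robot, y to its left, z up, the work surface at z = 0. Lengths are in mm, angles in rad, forces in N, time in s.
With the tool pointing down it reaches from about 400 to 925 mm from the base axis. Payload 12.5 kg.
Tool frame: the origin (TCP) lies at the very end of the fingers, on their centre line; the grasp point (between the pads) lies env.grip_point_offset behind it (env.grip_point_offset is the distance from the TCP to the grasp point, in mm); y points along the fingers, z is the direction in which the jaws open and shut, and the axes are right-handed (so a half turn about y gives the same grasp; the last joint's range is limited). The gripper opens to 95 mm and grips with 3 to 60 N. Pads are 20 mm wide; open, the fingers measure 119 mm over their backs; the gripper's body (75 mm by 180 mm) begins 59 mm behind the grasp point.
Start: joints at [1.235, 0.491, 1.559, -0, 1.092, -0.106], TCP at [142.346, 608.592, 214.661] pointing down, gripper open.
Joint ranges: [-3.1, 3.1], [-0.84, 2.19], [0.05, 2.79], [-1.13, 4.28], [0.06, 2.93], [-2.69, 2.69]. Speed limits (rad/s): [2.22, 2.22, 2.79, 3.14, 3.14, 3.14].

## Interface

Orientations are given as [roll, pitch, yaw] about the fixed x, y, z axes, in that order (R = Rz(yaw) Ry(pitch) Rx(roll)).
In Python, from cell import readout, read_camera, env, nets gives the robot as it stands.
- The arm moves only by the tool apply_moves, never from a script. Its argument "increments" is a list of rows, each a list of 3 entries, a list of its own where there are three numbers: the shift along the tool's x, y, z in cm, then the turn, a rotation vector about the tool's x, y, z in degrees, then the finger opening in cm, from 0 to 9.51. A call has exactly 5 rows; each row shifts and turns the pose as measured when the row begins, along the tool's axes as they then stand; what a row does not reach is not made up. A row lasts 1/8 s, in which the tool goes at most 62.5 mm and 10.7 degrees, less where a joint would pass 70% of its speed; a pose out of reach is approached as far as the arm can. A call with a gripper value outside its range is refused whole. The fingers move at their own pace and stop on an object; the grip force is fixed at half the most. Time passes only in rows, so rows that do not move let the fingers close, or fill a call up. It gives the time, the measured TCP pose, the force and the opening at its end, in the units of the state.
- readout.state(): the state, without advancing time (a new reading comes with each control period).
- read_camera(name): name is "side" or "top"; returns a dict with "img" (480x640x3 uint8, red, green, blue), "vfov" (degrees; the focal length in pixels is half the picture's height over the tangent of half this angle, whatever the lens; pixels are square), "cx", "cy" (the principal point, pixels), "rvec" (rotation vector, rad) and "tvec" (3), from world to camera coordinates, as OpenCV has them. Camera axes: x right, y down, z forward; pixel columns grow to the right and rows downward; lengths in mm; the calibration is good to about 2 mm. A picture is of the moment at which its call begins. There is no depth.
- env.job_done(): hands the job in, once; it reports no verdict.
Trained networks look in a picture, given as the dict that the camera call returned (one of the last four; its "shot" number tells which), for a name from the list of things; names that differ only in an ending like _2 or _b are one class to them, and where a whole thing is asked for, a point or a joint stands for the part that bears it (a point fixed in the world has none). Each returns a list of dicts, best first, with "confidence" (0 to 1); they miss things now and then, are a little off and sometimes report something else, mostly with a low value. They report only what shows in the picture. A call takes as long as a camera call.
- nets.look_for(picture, thing): "point" ([x, y, z] in mm, in the coordinates of the camera as it stood for that picture, good to about 4 mm: the middle of the surface that is visible of it).
- nets.mark_of(picture, thing): "point" ([x, y, z] in mm, in the coordinates of the camera as it stood for that picture, good to about 4 mm: a listed point, or the origin of a listed thing).
The state is a dict: "t": time; "joints": joint angles; "qvel": joint speeds; "tau": joint torques, N m; "eef_pos": TCP position; "tcp_rot": TCP orientation; "ft_force": force on the tool from outside, world axes, zero at the start; "moment": the same for the moment, N m; "opening": opening from 0.0 (shut) to 1.0 (fully open).
Only numpy, scipy, OpenCV 4.12 (cv2) and the standard library are available. Lean on these libraries where they do the work, as an engineer would, in place of code of your own. Each camera call takes 0.05 s, during which the arm holds its last target. There are 200 camera calls.

## Working session

There is one attempt and no reset: what is moved stays moved. The work goes in short steps, Python scripts to look and compute and a tool call to move; the robot and the scene stay as the last step left them, time stands still between calls to the robot, and variables do not carry over. Pictures are saved under pics/ and viewed, about 8 in all and at most 12, crops included, and the job is handed in when it is done.

Besides the shell and the picture viewer there is one more tool, called after ">>>" in YAML: its name, and indented under it one key for each argument. apply_moves: Moves the arm, as the interface text tells. Its arguments: {"type":"object","properties":{"increments":{"type":"array"}},"required":["increments"]}

```bash
ls; mkdir -p pics; cat > h.py <<'E'
import numpy as np,cv2
from cell import readout,read_camera,env,nets
from scipy.spatial.transform import Rotation as R
def w(p,pt): return R.from_rotvec(np.ravel(p["rvec"])).inv().apply(np.array(pt)-np.ravel(p["tvec"]))
def px(p,P):
    f=240/np.tan(np.radians(p["vfov"])/2);c=R.from_rotvec(np.ravel(p["rvec"])).apply(P)+np.ravel(p["tvec"])
    return c[0]/c[2]*f+p["cx"],c[1]/c[2]*f+p["cy"]
def save(p,n): cv2.imwrite("pics/"+n,p["img"][:,:,::-1])
def st():
    s=readout.state(); print({k:np.round(v,3).tolist() for k,v in s.items()}); return s
E
python3 - <<'E'
from h import *
np.set_printoptions(precision=1,suppress=True)
s=st();print(env.grip_point_offset)
print(R.from_euler('xyz',s["tcp_rot"]).as_matrix() if len(s["tcp_rot"])==3 else s["tcp_rot"])
for c in("side","top"):
    p=read_camera(c);save(p,c+"0.png");print(c,w(p,[0,0,0]))
    for n in("wing_grip","die_tip","back_top","frame_base","loupe_mid","spare_die_mid","watch_gold_mid"):
        for d in nets.mark_of(p,n)[:2]: print(n,round(d["confidence"],2),w(p,d["point"]))
E
```

```text
pics
{'t': 0.0, 'joints': [1.235, 0.492, 1.559, -0.0, 1.092, -0.106], 'qvel': [-0.0, 0.001, -0.0, -0.001, -0.0, -0.0], 'tau': [-0.003, -61.263, -25.818, 0.069, 0.048, -0.0], 'eef_pos': [142.259, 608.328, 214.057], 'tcp_rot': [-1.572, 0.0, -0.23], 'ft_force': [-0.008, 0.161, -0.248], 'moment': [-0.035, 0.023, 0.008], 'opening': 1.002}
18.8
[[ 1.  -0.   0.2]
 [-0.2 -0.   1. ]
 [-0.  -1.  -0. ]]
side [-212.4 -170.9  751.1]
wing_grip 0.66 [553.1  74.5 272.1]
wing_grip 0.52 [556.   72.1  87.5]
die_tip 0.69 [556.2  75.   87.1]
back_top 0.59 [547.3  68.3  68.3]
frame_base 0.84 [554.   72.7  -3. ]
loupe_mid 0.79 [595.7 -40.4  15.8]
spare_die_mid 0.57 [641.6 184.1   7.4]
watch_gold_mid 0.93 [ 473.2 -395.9   12.6]
top [ 413.9 -148.4 1212. ]
wing_grip 0.64 [551.5  67.7 270.3]
die_tip 0.8 [550.3  72.6  85.8]
back_top 0.89 [553.8  68.9  65.8]
back_top 0.37 [554.4  69.9 272.5]
frame_base 0.85 [551.   75.   -7.8]
frame_base 0.17 [637.5 182.    8.7]
loupe_mid 0.58 [592.  -43.4  12.1]
loupe_mid 0.37 [552.3  69.3  85.6]
spare_die_mid 0.61 [641.2 183.8   6.3]
watch_gold_mid 0.57 [ 470.5 -396.9   16.1]
```

```bash
python3 -c "
import cv2,numpy as np
a=cv2.imread('pics/side0.png');b=cv2.imread('pics/top0.png')
cv2.imwrite('pics/b0.png',cv2.resize(np.vstack([a,b]),(400,600)))"
```

```text
(no output)
```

View pics/side0.png

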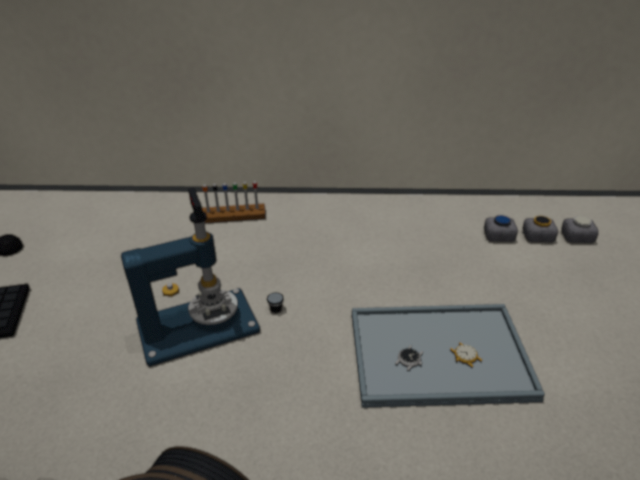

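View pics/top0.png

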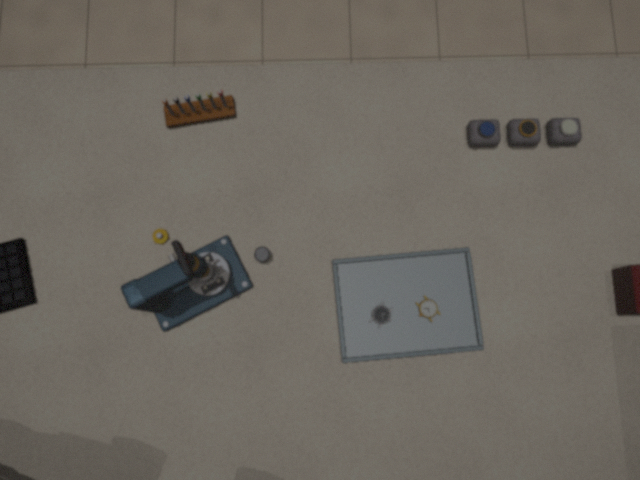

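The side view shows the opener around (200,270) with its grip at (196,205). In the top view the grip is at (183,260), and the loupe (262,255) and spare die (160,236) are clear of it. I'll zoom in to get the bar's yaw.

```bash
python3 - <<'E'
from h import *
a=cv2.imread('pics/side0.png')[170:250,150:250];b=cv2.imread('pics/top0.png')[220:300,130:230]
cv2.imwrite('pics/crop1.png',np.vstack([cv2.resize(i,None,fx=3.7,fy=3.7,interpolation=3) for i in(a,b)]))
p=read_camera("top")
for y in range(0,180,15):
    a=np.radians(y);d=32*np.array([np.cos(a),np.sin(a),0]);c=np.array([552,71,289])
    print(y,np.round(px(p,c+d),1),np.round(px(p,c-d),1))
print(px(p,[552,71,271]))
E
```

```text
0 [180.2 237.1] [179.4 275. ]
15 [175.2 237.8] [184.4 274.2]
30 [170.6 239.8] [189.1 272.2]
45 [166.6 242.8] [193.1 269.1]
60 [163.5 246.8] [196.2 265. ]
75 [161.4 251.4] [198.2 260.4]
90 [160.7 256.3] [198.9 255.5]
105 [161.2 261.2] [198.4 250.6]
120 [163.  265.8] [196.5 246.1]
135 [165.9 269.6] [193.5 242.3]
150 [169.9 272.6] [189.6 239.4]
165 [174.5 274.4] [185.1 237.6]
(np.float64(182.287008972062), np.float64(257.40799107562896))
```

View pics/crop1.png

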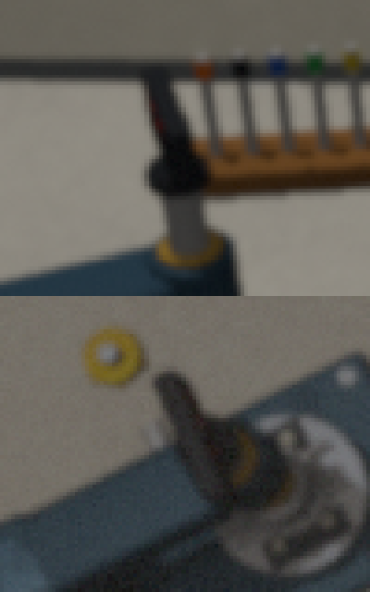

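```bash
cat >> h.py <<'E'
def plan(target,yaw,n,k=None,op=9.5):
    "rows from current pose to target TCP (mm), tool-x yaw deg, in n rows"
    s=readout.state();p=np.array(s["eef_pos"]);r=R.from_euler('xyz',s["tcp_rot"])
    g=R.from_euler('z',yaw,degrees=True)*R.from_euler('x',-90,degrees=True)
    y0=np.degrees(np.arctan2(*r.as_matrix()[1::-1,0]))
    dy=(yaw-y0); tot=np.array(target)-p
    print("dy",dy,"tot",tot)
    for i in range(n):
        # tilt fix spread too
        rel=(r.inv()*(R.from_euler('z',dy/n,degrees=True)*r)) if i<n-1 else r.inv()*g
        print([np.round(r.inv().apply(tot/n)/10,2).tolist(),np.round(np.degrees(rel.as_rotvec()),1).tolist(),op])
        r=r*rel
E
python3 - <<'E'
from h import *
plan([552,72,350],-154,15)
E
```

```text
dy -140.838435950076 tot [ 409.67893636 -536.61107677  135.33330711]
[[3.47, -0.9, -2.86], [-0.0, 9.4, -0.0], 9.5]
[[3.89, -0.9, -2.26], [-0.0, 9.4, -0.0], 9.5]
[[4.21, -0.9, -1.59], [-0.0, 9.4, -0.0], 9.5]
[[4.41, -0.9, -0.88], [-0.0, 9.4, -0.0], 9.5]
[[4.5, -0.9, -0.15], [-0.0, 9.4, -0.0], 9.5]
[[4.46, -0.9, 0.59], [-0.0, 9.4, -0.0], 9.5]
[[4.31, -0.9, 1.31], [-0.0, 9.4, -0.0], 9.5]
[[4.04, -0.9, 1.99], [-0.0, 9.4, -0.0], 9.5]
[[3.66, -0.9, 2.62], [-0.0, 9.4, -0.0], 9.5]
[[3.18, -0.9, 3.18], [-0.0, 9.4, -0.0], 9.5]
[[2.62, -0.9, 3.66], [-0.0, 9.4, -0.0], 9.5]
[[1.99, -0.9, 4.04], [-0.0, 9.4, -0.0], 9.5]
[[1.3, -0.9, 4.31], [-0.0, 9.4, -0.0], 9.5]
[[0.58, -0.9, 4.46], [-0.0, 9.4, -0.0], 9.5]
[[-0.15, -0.9, 4.5], [-0.0, 9.4, 0.0], 9.5]
```

>>> apply_moves:
  increments:
    - [[3.5,-2.7,-2.9],[0,9.4,0],9.5]
    - [[3.9,-2.7,-2.3],[0,9.4,0],9.5]
    - [[4.2,-2.7,-1.6],[0,9.4,0],9.5]
    - [[4.4,-2.7,-0.9],[0,9.4,0],9.5]
    - [[4.5,-2.7,-0.2],[0,9.4,0],9.5]

```text
t: 1.48
eef_pos: [278.5, 423.4, 351.3]
tcp_rot: [-1.574, -0.002, -1.071]
ft_force: [-0.1, 1.3, 0.1]
opening: 0.999
```

```bash
python3 - <<'E'
from h import *
plan([552,72,340],-154,10)
E
```

```text
dy -92.64101761309179 tot [ 273.54494017 -351.41540646  -11.28377923]
[[4.4, 0.12, 0.72], [-0.0, 9.3, 0.0], 9.5]
[[4.22, 0.12, 1.41], [-0.0, 9.3, 0.0], 9.5]
[[3.94, 0.12, 2.08], [-0.0, 9.3, 0.0], 9.5]
[[3.55, 0.11, 2.68], [-0.0, 9.3, 0.0], 9.5]
[[3.08, 0.11, 3.22], [-0.0, 9.3, 0.0], 9.5]
[[2.52, 0.11, 3.67], [-0.0, 9.3, 0.0], 9.5]
[[1.89, 0.11, 4.03], [-0.0, 9.3, 0.0], 9.5]
[[1.22, 0.1, 4.28], [-0.0, 9.3, 0.0], 9.5]
[[0.51, 0.1, 4.42], [-0.0, 9.3, 0.0], 9.5]
[[-0.2, 0.1, 4.45], [0.1, 9.3, 0.1], 9.5]
```

>>> apply_moves:
  increments:
    - [[4.4,0,0.7],[0,9.3,0],9.5]
    - [[4.2,0,1.4],[0,9.3,0],9.5]
    - [[3.9,0,2.1],[0,9.3,0],9.5]
    - [[3.6,0,2.7],[0,9.3,0],9.5]
    - [[3.1,0,3.2],[0,9.3,0],9.5]

```text
t: 2.1
eef_pos: [416.6, 239.8, 355.0]
tcp_rot: [-1.567, 0.002, -1.91]
ft_force: [0.7, 0.1, 0.2]
opening: 1.003
```

>>> apply_moves:
  increments:
    - [[2.5,0,3.7],[0,9.3,0],9.5]
    - [[1.9,0,4.0],[0,9.3,0],9.5]
    - [[1.2,0,4.3],[0,9.3,0],9.5]
    - [[0.5,0,4.4],[0,9.3,0],9.5]
    - [[-0.2,0,3.0],[0,9.3,0],9.5]

```text
t: 2.72
eef_pos: [541.8, 63.9, 356.1]
tcp_rot: [-1.57, 0.006, -2.75]
ft_force: [0.4, 0.4, 0.2]
opening: 0.999
```

```bash
python3 - <<'E'
from h import *
np.set_printoptions(precision=1,suppress=True)
plan([552,72,340],-154,2)
for c in("side","top"):
    p=read_camera(c);save(p,c+"1.png")
    s=readout.state();e=np.array(s["eef_pos"]);print(c,px(p,e),px(p,[552,72,272]))
    for d in nets.mark_of(p,"wing_grip")[:1]: print(round(d["confidence"],2),w(p,d["point"]))
a=cv2.imread('pics/side1.png')[130:250,130:260];b=cv2.imread('pics/top1.png')[200:320,120:250]
cv2.imwrite('pics/crop2.png',np.hstack([cv2.resize(i,None,fx=3,fy=3,interpolation=3) for i in(a,b)]))
E
```

```text
dy 3.589508902539336 tot [ 10.2   8.1 -16.1]
[[-0.62, 0.81, -0.18], [-0.0, -1.8, 0.0], 9.5]
[[-0.63, 0.81, -0.16], [-0.1, -1.8, -0.3], 9.5]
side (np.float64(192.33291900139915), np.float64(161.2089374979123)) (np.float64(194.94140594745613), np.float64(204.04641427803136))
0.7 [ 473.3 -395.2   15.4]
top (np.float64(173.61703390945385), np.float64(256.4729523646373)) (np.float64(181.56386119949576), np.float64(257.33830377277854))
0.87 [552.2  69.3 273.1]
```

View pics/crop2.png

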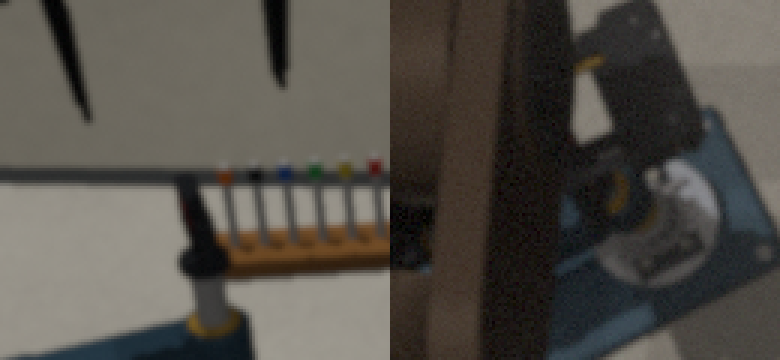

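The side crop shows the fingertips at (90,120) and (280,85), straddling the grip top at (190,180). The top crop is partly hidden by the arm. Next I centre and descend.

>>> apply_moves:
  increments:
    - [[-0.6,0.8,-0.2],[0,-1.8,-0.3],9.5]
    - [[-0.6,0.8,-0.1],[0,-1.8,0],9.5]
    - [[0,2,0],[0,0,0],8]
    - [[0,2,0],[0,0,0],6]
    - [[0,0,0],[0,0,0],5]

```text
t: 3.55
eef_pos: [550.0, 78.0, 297.1]
tcp_rot: [-1.571, -0.0, -2.661]
ft_force: [-0.1, -0.2, -0.1]
opening: 0.739
```

```bash
python3 - <<'E'
from h import *
np.set_printoptions(precision=1,suppress=True)
plan([552,71,258],-154,3)
p=read_camera("side");save(p,"side2.png")
s=readout.state();e=np.array(s["eef_pos"])
M=R.from_euler('xyz',s["tcp_rot"]).as_matrix();o=s["opening"]*95/2
print(px(p,e),px(p,e+M[:,2]*o),px(p,e-M[:,2]*o))
for y in(20,26,32):
  d=32*np.array([np.cos(np.radians(y)),np.sin(np.radians(y)),0]);print(y,px(p,np.array([552,71,289])+d),px(p,np.array([552,71,289])-d))
a=p["img"][130:230,145:245,::-1]
cv2.imwrite('pics/crop3.png',cv2.resize(a,None,fx=5,fy=5,interpolation=3))
E
```

```text
dy -1.5264646880720534 tot [  2.   -7.  -39.1]
[[0.05, 1.3, 0.24], [-0.0, 0.5, -0.0], 9.5]
[[0.05, 1.3, 0.24], [-0.0, 0.5, -0.0], 9.5]
[[0.04, 1.3, 0.24], [-0.0, 0.5, 0.0], 9.5]
(np.float64(188.78124969584093), np.float64(190.8856706362071)) (np.float64(208.59171844846372), np.float64(186.30082470268113)) (np.float64(168.47784459685442), np.float64(195.5845995443125))
20 (np.float64(191.63426437696955), np.float64(185.9277914408928)) (np.float64(196.59032242109174), np.float64(205.04807039481022))
26 (np.float64(189.6453023093666), np.float64(186.30188468845878)) (np.float64(198.6825847233073), np.float64(204.6336677981809))
32 (np.float64(187.69884998390577), np.float64(186.77217531276986)) (np.float64(200.7177344111192), np.float64(204.11449275271139))
```

View pics/crop3.png

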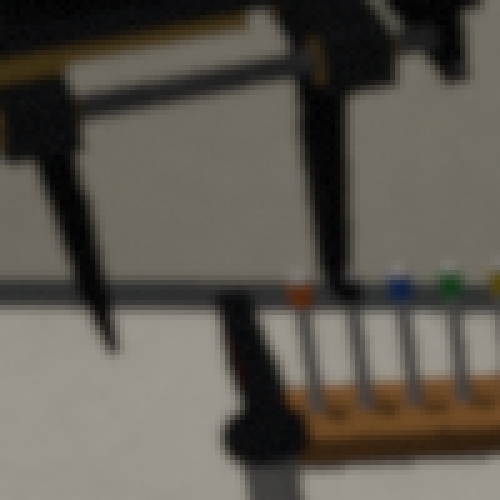

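The side crop shows the tips at (112,345) and (345,295), with the bar top centred near (250,335). The TCP has to shift about 7 mm along tool z, then go down.

>>> apply_moves:
  increments:
    - [[0,0,0.7],[0,1.5,0],5]
    - [[0,1.3,0],[0,0,0],4]
    - [[0,1.3,0],[0,0,0],4]
    - [[0,1.3,0],[0,0,0],3.5]
    - [[0,0,0],[0,0,0],3]

```text
t: 4.22
eef_pos: [554.2, 71.6, 257.5]
tcp_rot: [-1.569, 0.002, -2.688]
ft_force: [0.1, 0.3, -0.1]
opening: 0.328
```

```bash
python3 - <<'E'
from h import *
np.set_printoptions(precision=1,suppress=True)
plan([552,71,258],-154,1)
p=read_camera("side")
a=p["img"][130:230,145:245,::-1]
cv2.imwrite('pics/crop4.png',cv2.resize(a,None,fx=5,fy=5,interpolation=3))
E
```

```text
dy 0.014014699927543006 tot [-2.2 -0.6  0.5]
[[0.23, -0.06, -0.05], [-0.1, -0.0, -0.1], 9.5]
```

View pics/crop4.png

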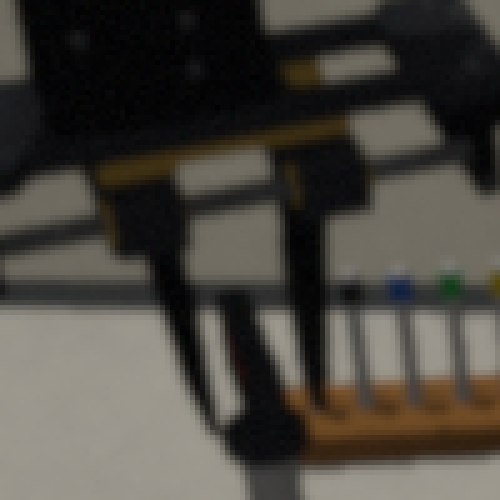

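The fingers straddle the bar, with tips at (215,430) and (320,400) and the bar foot near (265,415). I'll close the gripper.

>>> apply_moves:
  increments:
    - [[0.2,0,0],[0,0,0],2.2]
    - [[0,0,0],[0,0,0],1.4]
    - [[0,0,0],[0,0,0],0.8]
    - [[0,0,0],[0,0,0],0.6]
    - [[0,0,0],[0,0,0],0.6]

```text
t: 4.9
eef_pos: [552.5, 71.1, 258.8]
tcp_rot: [-1.569, 0.004, -2.688]
ft_force: [-0.1, 1.0, -1.3]
opening: 0.128
```

```bash
python3 - <<'E'
from h import *
st()
E
```

```text
{'t': 4.9, 'joints': [0.009, 0.349, 1.672, 0.001, 1.117, 1.126], 'qvel': [0.003, 0.001, 0.002, -0.001, 0.002, 0.001], 'tau': [-0.188, -52.863, -26.99, -0.111, -0.136, 0.018], 'eef_pos': [552.502, 71.096, 258.819], 'tcp_rot': [-1.569, 0.004, -2.688], 'ft_force': [-0.06, 0.971, -1.301], 'moment': [0.076, 0.212, 0.045], 'opening': 0.128}
```

>>> apply_moves:
  increments:
    - [[0,0.25,0],[0,0,0],0.6]
    - [[0,0.25,0],[0,0,0],0.6]
    - [[0,0.25,0],[0,0,0],0.6]
    - [[0,0.25,0],[0,0,0],0.6]
    - [[0,0.2,0],[0,0,0],0.6]

```text
t: 5.52
eef_pos: [552.5, 71.1, 247.0]
tcp_rot: [-1.569, 0.005, -2.688]
ft_force: [-2.2, 1.3, 3.2]
opening: 0.127
```

```bash
python3 - <<'E'
from h import *
np.set_printoptions(precision=1,suppress=True)
st()
for c in("side","side","top"):
    p=read_camera(c)
    for n in("die_tip","back_top"):
        for d in nets.mark_of(p,n)[:1]: print(c,n,round(d["confidence"],2),w(p,d["point"]))
E
```

```text
{'t': 5.525, 'joints': [0.009, 0.36, 1.688, 0.001, 1.088, 1.126], 'qvel': [-0.001, 0.015, 0.022, 0.0, -0.038, -0.001], 'tau': [-0.404, -50.659, -25.857, -0.159, -0.611, 0.018], 'eef_pos': [552.54, 71.095, 247.041], 'tcp_rot': [-1.569, 0.005, -2.688], 'ft_force': [-2.18, 1.314, 3.236], 'moment': [0.15, 0.633, 0.081], 'opening': 0.127}
side die_tip 0.65 [560.4  74.7  74.9]
side back_top 0.58 [552.   69.5  68.5]
side die_tip 0.74 [558.5  73.1  76.3]
side back_top 0.75 [552.9  70.7  70.9]
top die_tip 0.45 [551.9  69.8  73.6]
top back_top 0.58 [554.5  71.   66.8]
```

>>> apply_moves:
  increments:
    - [[0,0.1,0],[0,0,0],0.6]
    - [[0,0.1,0],[0,0,0],0.6]
    - [[0,0.1,0],[0,0,0],0.6]
    - [[0,0.05,0],[0,0,0],0.6]
    - [[0,0.05,0],[0,0,0],0.6]

```text
t: 6.6
eef_pos: [552.6, 71.1, 243.7]
tcp_rot: [-1.569, 0.006, -2.688]
ft_force: [-2.3, -0.3, 2.3]
opening: 0.122
```

>>> apply_moves:
  increments:
    - [[0,0.08,0],[0,0,0],0.6]
    - [[0,0.06,0],[0,0,0],0.6]
    - [[0,0.06,0],[0,0,0],0.6]
    - [[0,0.06,0],[0,0,0],0.6]
    - [[0,0.06,0],[0,0,0],0.6]

```text
t: 7.22
eef_pos: [552.6, 71.1, 240.7]
tcp_rot: [-1.569, 0.006, -2.688]
ft_force: [-3.9, 0.6, 8.6]
opening: 0.125
```

>>> apply_moves:
  increments:
    - [[0,0,0],[0,0,0],0.6]
    - [[0,0.02,0],[0,2,0],0.6]
    - [[0,0.02,0],[0,2,0],0.6]
    - [[0,0.02,0],[0,2,0],0.6]
    - [[0,0.02,0],[0,0,0],0.6]

```text
t: 7.85
eef_pos: [552.5, 71.2, 239.9]
tcp_rot: [-1.569, 0.006, -2.8]
ft_force: [-1.5, -0.0, 2.9]
opening: 0.124
```

```bash
python3 -c "
from h import *
st()"
```

```text
{'t': 7.85, 'joints': [0.009, 0.366, 1.699, 0.001, 1.071, 1.238], 'qvel': [-0.001, 0.003, 0.004, -0.0, -0.004, -0.002], 'tau': [-0.507, -51.464, -25.946, -0.181, -0.73, 0.241], 'eef_pos': [552.508, 71.212, 239.891], 'tcp_rot': [-1.569, 0.006, -2.8], 'ft_force': [-1.539, -0.05, 2.892], 'moment': [0.123, 0.643, -0.045], 'opening': 0.124}
```

>>> apply_moves:
  increments:
    - [[0,0.04,0],[0,0,0],0.6]
    - [[0,0.04,0],[0,0,0],0.6]
    - [[0,0.04,0],[0,0,0],0.6]
    - [[0,0.02,0],[0,0,0],0.6]
    - [[0,0.02,0],[0,0,0],0.6]

```text
t: 8.48
eef_pos: [552.5, 71.2, 238.9]
tcp_rot: [-1.569, 0.007, -2.8]
ft_force: [-2.0, 0.0, 4.1]
opening: 0.124
```

>>> apply_moves:
  increments:
    - [[0,0.05,0],[0,0,0],0.6]
    - [[0,0.05,0],[0,0,0],0.6]
    - [[0,0.05,0],[0,0,0],0.6]
    - [[0,0.05,0],[0,0,0],0.6]
    - [[0,0.0,0],[0,0,0],0.6]

```text
t: 9.1
eef_pos: [552.5, 71.2, 237.7]
tcp_rot: [-1.569, 0.007, -2.799]
ft_force: [-1.5, 0.9, 2.7]
opening: 0.126
```

>>> apply_moves:
  increments:
    - [[0,0.05,0],[0,0,0],0.6]
    - [[0,0.05,0],[0,0,0],0.6]
    - [[0,0.05,0],[0,0,0],0.6]
    - [[0,0.05,0],[0,0,0],0.6]
    - [[0,0.05,0],[0,0,0],0.6]

```text
t: 9.72
eef_pos: [552.6, 71.2, 236.4]
tcp_rot: [-1.569, 0.008, -2.799]
ft_force: [-3.8, 0.1, 10.4]
opening: 0.124
```

```bash
python3 - <<'E'
from h import *
np.set_printoptions(precision=1,suppress=True)
st()
for c in("side","side","top"):
    p=read_camera(c)
    for n in("die_tip","back_top","wing_grip"):
        for d in nets.mark_of(p,n)[:1]: print(c,n,round(d["confidence"],2),w(p,d["point"]))
E
```

```text
{'t': 9.725, 'joints': [0.009, 0.369, 1.705, 0.001, 1.06, 1.237], 'qvel': [0.002, 0.001, 0.003, -0.0, -0.005, -0.0], 'tau': [-0.586, -47.267, -24.511, -0.214, -1.553, -0.082], 'eef_pos': [552.587, 71.23, 236.428], 'tcp_rot': [-1.569, 0.008, -2.799], 'ft_force': [-3.806, 0.105, 10.41], 'moment': [0.098, 1.343, -0.139], 'opening': 0.124}
side die_tip 0.85 [557.3  72.2  64.4]
side back_top 0.87 [553.6  69.8  71.1]
side wing_grip 0.69 [554.6  74.1 247. ]
side die_tip 0.69 [556.5  75.4  62.6]
side back_top 0.68 [550.   73.2  70.3]
side wing_grip 0.75 [552.2  76.  245.1]
top die_tip 0.67 [552.   72.5  64.4]
top back_top 0.61 [553.3  71.5  68.1]
```

>>> apply_moves:
  increments:
    - [[0,0.03,0],[0,0,0],0.6]
    - [[0,0.03,0],[0,0,0],0.6]
    - [[0,0.03,0],[0,0,0],0.6]
    - [[0,0.03,0],[0,0,0],0.6]
    - [[0,0.03,0],[0,0,0],0.6]

```text
t: 10.95
eef_pos: [552.6, 71.2, 236.5]
tcp_rot: [-1.569, 0.009, -2.799]
ft_force: [-2.9, 0.8, 6.4]
opening: 0.123
```

```bash
python3 -c "
from h import *
st()"
```

```text
{'t': 10.95, 'joints': [0.009, 0.368, 1.705, 0.001, 1.059, 1.237], 'qvel': [-0.003, -0.0, 0.003, -0.001, -0.001, -0.0], 'tau': [-0.504, -49.213, -25.066, -0.246, -1.254, -0.083], 'eef_pos': [552.619, 71.241, 236.458], 'tcp_rot': [-1.569, 0.009, -2.799], 'ft_force': [-2.875, 0.757, 6.432], 'moment': [0.107, 1.105, -0.139], 'opening': 0.123}
```

>>> apply_moves:
  increments:
    - [[0,0.04,0],[0,-0.7,0],0.6]
    - [[0,0.04,0],[0,-0.7,0],0.6]
    - [[0,0.04,0],[0,0,0],0.6]
    - [[0,0.05,0],[0,0,0],0.6]
    - [[0,0.05,0],[0,0,0],0.6]

```text
t: 11.58
eef_pos: [552.7, 71.2, 236.4]
tcp_rot: [-1.568, 0.011, -2.774]
ft_force: [-3.8, 0.7, 8.5]
opening: 0.125
```

```bash
python3 -c "
from h import *
st()"
```

```text
{'t': 11.575, 'joints': [0.009, 0.368, 1.706, 0.001, 1.056, 1.212], 'qvel': [0.0, 0.0, 0.001, 0.002, -0.004, -0.001], 'tau': [-0.487, -48.111, -24.755, -0.251, -1.449, -0.063], 'eef_pos': [552.676, 71.226, 236.411], 'tcp_rot': [-1.568, 0.011, -2.774], 'ft_force': [-3.751, 0.743, 8.476], 'moment': [0.239, 1.308, -0.059], 'opening': 0.125}
```

>>> apply_moves:
  increments:
    - [[0,0.01,0],[0,-3,0],0.6]
    - [[0,0.01,0],[0,-4,0],0.6]
    - [[0,0.01,0],[0,-4,0],0.6]
    - [[0,0.01,0],[0,-4,0],0.6]
    - [[0,0.01,0],[0,-4,0],0.6]

```text
t: 12.2
eef_pos: [552.8, 70.9, 236.4]
tcp_rot: [-1.564, 0.01, -2.433]
ft_force: [-2.5, -0.4, 5.3]
opening: 0.125
```

```bash
python3 -c "
from h import *
st();plan([552.5,71.2,236.4],-154+15,1)"
```

```text
{'t': 12.2, 'joints': [0.008, 0.368, 1.706, 0.002, 1.056, 0.87], 'qvel': [-0.001, 0.001, -0.001, 0.001, 0.0, -0.574], 'tau': [0.064, -50.281, -25.24, -0.283, -1.018, 0.811], 'eef_pos': [552.84, 70.922, 236.449], 'tcp_rot': [-1.564, 0.01, -2.433], 'ft_force': [-2.488, -0.4, 5.301], 'moment': [0.252, 0.959, -0.1], 'opening': 0.125}
dy 0.4162518272285354 tot [-0.34004857  0.27776906 -0.04933108]
[[0.01, 0.0, -0.04], [-0.4, -0.4, -0.6], 9.5]
```

>>> apply_moves:
  increments:
    - [[0,0.01,0],[-0.2,-5,-0.3],0.6]
    - [[0,0.01,0],[0,-5,0],0.6]
    - [[0,0.01,0],[0,-5,0],0.6]
    - [[0,0.01,0],[0,-5,0],0.6]
    - [[0,0.01,0],[0,-5,0],0.6]

```text
t: 12.82
eef_pos: [553.2, 70.6, 236.4]
tcp_rot: [-1.565, 0.004, -1.984]
ft_force: [-2.1, 0.3, 4.3]
opening: 0.123
```

>>> apply_moves:
  increments:
    - [[0,0.01,0],[0,-5,0],0.6]
    - [[0,0.01,0],[0,-5,0],0.6]
    - [[0,0.01,0],[0,-5,0],0.6]
    - [[0,0.01,0],[0,-4,0],0.6]
    - [[0,0,0],[0,0,0],0.6]

```text
t: 13.45
eef_pos: [553.6, 70.5, 236.5]
tcp_rot: [-1.564, 0.003, -1.642]
ft_force: [-1.3, -0.0, 3.7]
opening: 0.123
```

```bash
python3 - <<'E'
from h import *
st();plan([552.5,71.2,236.4],-154+65,1)
for c in("side","top"):
    p=read_camera(c);save(p,c+"5.png")
a=cv2.imread('pics/side5.png')[170:340,130:260]
cv2.imwrite('pics/crop5.png',cv2.resize(a,None,fx=3.5,fy=3.5,interpolation=3))
E
```

```text
{'t': 13.45, 'joints': [0.007, 0.37, 1.702, 0.002, 1.062, 0.078], 'qvel': [-0.002, 0.001, 0.002, 0.0, 0.001, 0.015], 'tau': [-0.427, -51.047, -25.464, -0.284, -0.97, -0.547], 'eef_pos': [553.56, 70.492, 236.453], 'tcp_rot': [-1.564, 0.003, -1.642], 'ft_force': [-1.255, -0.007, 3.72], 'moment': [0.303, 0.911, -0.019], 'opening': 0.123}
dy 5.102944570378369 tot [-1.06023882  0.70801027 -0.05337402]
[[-0.06, 0.0, -0.11], [-0.4, -5.1, -0.1], 9.5]
```

View pics/crop5.png

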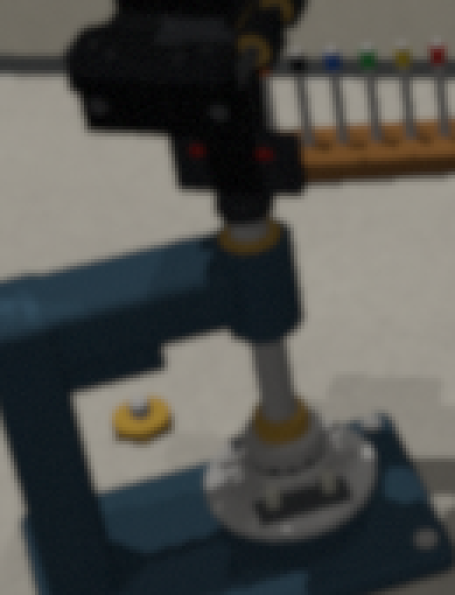

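The crop shows the die down on the back, brass collar at (280,420), with the gripper on the wing and the frame undisturbed. It has turned 65° with the height constant. I'll unload the teeth and raise.

>>> apply_moves:
  increments:
    - [[0,0,0],[0,1.5,0],0.6]
    - [[0,-0.2,0],[0,0,0],0.6]
    - [[0,-0.3,0],[0,0,0],0.6]
    - [[0,-0.4,0],[0,0,0],0.6]
    - [[0,-0.4,0],[0,0,0],0.6]

```text
t: 14.18
eef_pos: [553.4, 70.5, 248.0]
tcp_rot: [-1.566, 0.003, -1.674]
ft_force: [1.5, 1.2, -5.2]
opening: 0.124
```

>>> apply_moves:
  increments:
    - [[0,-0.3,0],[0,0,0],0.6]
    - [[0,-0.2,0],[0,0,0],0.6]
    - [[0,-0.1,0],[0,0,0],0.6]
    - [[0,-0.1,0],[0,0,0],0.6]
    - [[0,0,0],[0,0,0],0.6]

```text
t: 14.8
eef_pos: [553.5, 70.5, 256.2]
tcp_rot: [-1.565, 0.003, -1.674]
ft_force: [0.9, 1.3, -2.0]
opening: 0.122
```

>>> apply_moves:
  increments:
    - [[0,-0.1,0],[0,0,0],0.6]
    - [[0,-0.08,0],[0,0,0],0.6]
    - [[0,-0.06,0],[0,0,0],0.6]
    - [[0,-0.06,0],[0,0,0],0.6]
    - [[0,-0.06,0],[0,0,0],0.6]

```text
t: 15.42
eef_pos: [553.4, 70.5, 259.9]
tcp_rot: [-1.565, 0.003, -1.674]
ft_force: [1.1, -0.1, -4.0]
opening: 0.126
```

>>> apply_moves:
  increments:
    - [[0,-0.06,0],[0,0,0],0.6]
    - [[0,-0.06,0],[0,0,0],0.6]
    - [[0,-0.06,0],[0,0,0],0.6]
    - [[0,-0.06,0],[0,0,0],0.6]
    - [[0,-0.06,0],[0,0,0],0.6]

```text
t: 16.05
eef_pos: [553.4, 70.5, 262.6]
tcp_rot: [-1.566, 0.003, -1.674]
ft_force: [4.0, 0.3, -10.6]
opening: 0.129
```

>>> apply_moves:
  increments:
    - [[0,-0.06,0],[0,0,0],0.6]
    - [[0,-0.06,0],[0,0,0],0.6]
    - [[0,-0.08,0],[0,0,0],0.6]
    - [[0,-0.08,0],[0,0,0],0.6]
    - [[0,-0.08,0],[0,0,0],0.6]

```text
t: 16.68
eef_pos: [553.3, 70.5, 262.7]
tcp_rot: [-1.57, 0.003, -1.674]
ft_force: [5.7, 1.4, -17.8]
opening: 0.124
```

```bash
python3 - <<'E'
from h import *
np.set_printoptions(precision=1,suppress=True)
st()
for c in("side","side","top"):
    p=read_camera(c)
    for n in("die_tip","wing_grip"):
        for d in nets.mark_of(p,n)[:1]: print(c,n,round(d["confidence"],2),w(p,d["point"]))
E
```

```text
{'t': 16.675, 'joints': [0.007, 0.347, 1.663, 0.003, 1.13, 0.109], 'qvel': [-0.001, 0.003, -0.003, 0.0, 0.008, 0.0], 'tau': [-0.116, -62.172, -30.256, -0.468, 1.314, 0.019], 'eef_pos': [553.298, 70.476, 262.703], 'tcp_rot': [-1.57, 0.003, -1.674], 'ft_force': [5.709, 1.392, -17.797], 'moment': [0.443, -0.816, 0.022], 'opening': 0.124}
side die_tip 0.59 [553.8  73.4  90.4]
side wing_grip 0.7 [554.3  75.5 274.3]
side die_tip 0.86 [552.6  73.6  89.1]
side wing_grip 0.86 [553.6  75.2 274. ]
top die_tip 0.69 [550.1  72.7  93.9]
top wing_grip 0.6 [550.7  67.9  90.4]
```

Hard top stop at 262.7. I'll relax, open and leave.

>>> apply_moves:
  increments:
    - [[0,0,0],[0,0,0],0.6]
    - [[0,0,0],[0,0,0],2.5]
    - [[0,0,0],[0,0,0],4]
    - [[0,0,0],[0,0,0],4]
    - [[0,0,0],[0,0,0],4]

```text
t: 17.75
eef_pos: [554.0, 70.1, 265.7]
tcp_rot: [-1.565, 0.002, -1.674]
ft_force: [-1.5, -0.6, -0.6]
opening: 0.413
```

>>> apply_moves:
  increments:
    - [[0,-1.5,0],[0,0,0],4]
    - [[0,-2,0],[0,0,0],4]
    - [[0,-3,0],[0,0,0],4]
    - [[0,-3,0],[0,0,0],4]
    - [[0,0,0],[0,0,0],4]

```text
t: 18.38
eef_pos: [553.3, 70.0, 368.2]
tcp_rot: [-1.562, 0.002, -1.674]
ft_force: [-0.0, -0.0, -0.0]
opening: 0.422
```

```bash
python3 - <<'E'
from h import *
np.set_printoptions(precision=1,suppress=True)
st()
for c in("side","side","top"):
    p=read_camera(c); save(p,c+"6.png")
    for n in("die_tip","wing_grip","loupe_mid","spare_die_mid"):
        for d in nets.mark_of(p,n)[:1]: print(c,n,round(d["confidence"],2),w(p,d["point"]))
a=cv2.imread('pics/side6.png')[130:340,120:290]
cv2.imwrite('pics/crop6.png',cv2.resize(a,None,fx=2.8,fy=2.8,interpolation=3))
E
```

```text
{'t': 18.375, 'joints': [0.007, 0.27, 1.497, 0.001, 1.366, 0.109], 'qvel': [-0.001, 0.016, 0.037, -0.001, -0.008, 0.002], 'tau': [-0.002, -50.93, -31.176, 0.092, 0.437, 0.0], 'eef_pos': [553.341, 69.955, 368.184], 'tcp_rot': [-1.562, 0.002, -1.674], 'ft_force': [-0.038, -0.013, -0.047], 'moment': [-0.111, 0.104, -0.014], 'opening': 0.422}
side die_tip 0.66 [555.6  74.9  89.7]
side wing_grip 0.7 [554.4  74.6 273.8]
side loupe_mid 0.78 [594.  -39.8  15. ]
side spare_die_mid 0.5 [642.1 185.1   8.6]
side die_tip 0.64 [557.6  75.4  92.1]
side wing_grip 0.78 [555.8  75.6 272.5]
side loupe_mid 0.82 [595.1 -40.2  15.2]
side spare_die_mid 0.77 [639.4 188.7   8.5]
top die_tip 0.89 [550.4  72.4  89.7]
top wing_grip 0.81 [553.8  71.5 278.1]
top loupe_mid 0.53 [591.3 -42.4  10.2]
top spare_die_mid 0.7 [590.7 -44.   12.8]
```

View pics/crop6.png

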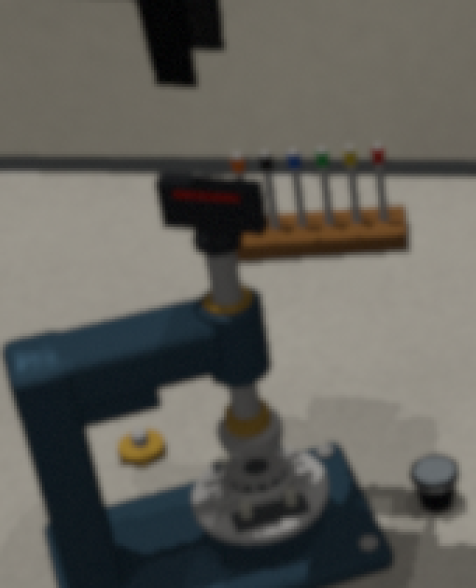

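The crop shows the grip free at (215,205) and turned broadside. The die is raised clear of the watch at about (250,430), the fingers are well above, and the loupe and spare die are in place. I'm handing in.

```bash
python3 -c "
from h import *
print(env.job_done())"
```

```text
the job is handed in; nothing more can be done
None
```

The watch back is loosened by about 60° anticlockwise (an eighth of a turn is 45°), and the spindle is back at its top stop and released. I handed the job in at about 18 s of the 48 s allowed.

- **Finding the notches:** I met the lands at about 18 mm of travel. I then rocked clockwise, the tight direction, so the back could not turn. The die dropped about 4.3 mm and would not go further under repeated gentle pushes. It still rocked slightly in its play, and the camera estimates put the die tip about 4–7 mm below the back's top, so I took it as fully home.
- **Turning:** I turned the spindle 65° anticlockwise. The height stayed constant, so allowing about 5° of play the back moved roughly 60°. I could not see the back's angle directly, so that figure comes from the wrist.
- **Load on the watch:** The highest downward force I read at the wrist was about 10 N, including roughly 3 N of sleeve friction. I only read it between moves, so short peaks would not show.
- **Finish:** The spindle came up to a hard stop about 4 mm above where I first gripped it, so it had started slightly lowered. The last readings showed no force on the gripper, and the loupe and spare die in their places in the side view. The last top-view detection of the spare die landed on the loupe and was clearly a misidentification. I did not re-measure the two watches in the tray, but the arm never went near them.

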